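# Set out circuit breakers in order of width for panel assembly

## Robot

A 6-joint arm with a two-finger parallel gripper is mounted at the origin on the work surface. World frame = base frame: x ahead of the robot, y to its left, z up, the work surface at z = 0. Lengths are in mm, angles in rad, forces in N, time in s.
With the tool pointing down it reaches from about 275 to 725 mm from the base axis. Payload 5.6 kg.
Tool frame: the origin (TCP) lies on the centre line of the jaws, within the pads' length; the fingertips stand 25 mm ahead of it and the grasp point (between the pads) lies 6 mm ahead of it; z points along the fingers, y is the line along which they close (so a half turn about z gives the same grasp; the last joint's range is limited). The gripper opens to 85 mm and grips with 20 to 120 N. Pads are 22 mm wide; open, the fingers measure 114 mm over their backs; the gripper's body (76 mm by 85 mm) begins 54 mm behind the grasp point. The pads swing forward as they close: fully open they stand 13 mm farther back than shut.
Start: joints at [-0.829, 0.255, 0.108, 0, -1.424, -0.285], TCP at [242.611, -493.592, 256.283] pointing down, gripper open.
Joint ranges: [-2.95, 2.95], [-1.21, 1.97], [-1.09, 1.5], [-2.87, 1.71], [-2.94, -0.07], [-3.05, 3.05]. Speed limits (rad/s): [2.57, 2.57, 3.14, 3.14, 3.14, 3.14].

## Interface

Orientations are given as a rotation vector (axis times angle).
In Python, from workcell import ctrl, viewer, recognise, spot_point gives the robot as it stands. The module is installed in compiled form; this text tells all that it offers.
- The arm moves only by the tool jog_arm, never from a script. Its argument "deltas" is one flat list of numbers, 5 for each row, row after row: the shift along the tool's x, y, z in units of 60 mm (1.0 is 60 mm), then the turn about the tool's z in units of 6 degrees (1.0 is 6 degrees), then the closure, from -1 (fully open) to 1 (shut). A call has 1 to 10 rows; each row shifts and turns the commanded pose from where the row before left it, along the tool's axes as they then stand; what a row does not reach is not made up. A row lasts 1/8 s, in which the tool goes at most 62.5 mm and 10.7 degrees, less where a joint would pass 70% of its speed; a pose out of reach is approached as far as the arm can. A call is refused whole if a number of a shift passes 1 or a number of a turn 1, either way. A call with a gripper value outside its range is refused whole. The fingers move at their own pace and stop on an object; "force" is the grip in N (left out, the last holds). Time passes only in rows, so rows that do not move let the fingers close. It gives the time, the measured TCP pose, the force, the opening and the grip force at its end, in the units of the state.
- ctrl.state(): the state, without advancing time (a new reading comes with each control period).
- viewer.camera(name): name is "side" or "top"; returns a dict with "pixels" (480x640x3 uint8, blue, green, red), "z_map" (480x640 float32, mm along the optical axis (not along the pixel's ray), 0 where there is no reading), "fx", "fy", "cx", "cy" (pixels), "position" and "orientation" of the camera in the world. Camera axes: x right, y down, z forward; pixel columns grow to the right and rows downward; lengths in mm; the calibration is good to about 2 mm. A picture is of the moment at which its call begins.
- ctrl.job_done(): hands the job in; it is judged then, once.
Trained networks look in a picture, given as the dict that the camera call returned (one of the last four; its "shot" number tells which), for a name from the list of things; names that differ only in an ending like _2 or _b are one class to them, and where a whole thing is asked for, a point or a joint stands for the part that bears it (a point fixed in the world has none). Each returns a list of dicts, best first, with "score" (0 to 1); they miss things now and then, are a little off and sometimes report something else, mostly with a low value. They report only what shows in the picture. A call takes as long as a camera call. They do not tell look-alikes from the thing itself.
- recognise(picture, target): "position" ([x, y, z] in mm, in world coordinates, good to about 4 mm: the middle of the surface that is visible of it).
- spot_point(picture, target): "position" ([x, y, z] in mm, in world coordinates, good to about 4 mm: a listed point, or the origin of a listed thing).
The state is a dict: "time_s": time; "joint_positions": joint angles; "qvel": joint speeds; "joint_torque": joint torques, N m; "tool_pos": TCP position; "eef_rot": TCP orientation; "force": force on the tool from outside, world axes, zero at the start; "moment": the same for the moment, N m; "opening": finger opening in mm; "grip_force": force on a finger pad.
Only numpy, scipy, OpenCV 4.12 (cv2) and the standard library are available. Lean on these libraries where they do the work, as an engineer would, in place of code of your own. Each camera call takes 0.05 s, during which the arm holds its last target. There are 200 camera calls.

## Task

Set the four loose circuit breakers out for fitting: stand one upright in the middle of each black pad on the board, lengthwise square across the row, in order of width, the widest on the pad next to the feed terminal (the grey block with brass posts) and the narrowest on the pad farthest from it. Lower each one onto its pad rather than dropping it, and never let a breaker tip over.

Things in the scene. Friction and masses are not known exactly. Their poses are not given: they have to be found in the camera images.
- breaker_4p: four-pole circuit breaker, the widest, loose, upright, white plastic: 72 mm wide (own y), 85 mm long (own x). Body 46 mm high; on it a nose 45 mm long (x -22.5 to +22.5, full width) up to 68 mm; on that a black toggle bar (10 mm in x, 64 mm in y, at x = +5) up to 78 mm. Grip from above across the nose, along own x. 440 g. Origin: centre of underside; z up.
- breaker_3p: three-pole circuit breaker, the second widest, loose, upright, white plastic: 54 mm wide (own y), 85 mm long (own x). Body 46 mm high; on it a nose 45 mm long (x -22.5 to +22.5, full width) up to 68 mm; on that a black toggle bar (10 mm in x, 46 mm in y, at x = +5) up to 78 mm. Grip from above across the nose, along own x. 330 g. Origin: centre of underside; z up.
- breaker_2p: two-pole circuit breaker, the second narrowest, loose, upright, white plastic: 36 mm wide (own y), 85 mm long (own x). Body 46 mm high; on it a nose 45 mm long (x -22.5 to +22.5, full width) up to 68 mm; on that a black toggle bar (10 mm in x, 28 mm in y, at x = +5) up to 78 mm. Grip from above across the nose, along own x. 220 g. Origin: centre of underside; z up.
- breaker_1p: one-pole circuit breaker, the narrowest, loose, upright, white plastic: 18 mm wide (own y), 85 mm long (own x). Body 46 mm high; on it a nose 45 mm long (x -22.5 to +22.5, full width) up to 68 mm; on that a black toggle bar (10 mm in x, 10 mm in y, at x = +5) up to 78 mm. Grip from above across the nose, along own x. 110 g. Origin: centre of underside; z up.
- board: fixed aluminium board flat on the table, 110 mm (own x) by 480 mm (own y), 8 mm thick. The row runs along its y: four pads at y = 135, 45, -45, -135 mm, an end piece at y = +215 and -215. One end, either, holds the feed terminal, the other a bare steel end stop (70 mm long, 28 mm high). Origin: centre of underside; z up.
- pad_a: one of four identical black rubber pads fixed on the board, 98 mm (own x, across the row) by 80 mm (own y, along the row), 2 mm thick; its top is 10 mm above the table. Its name says nothing of its place in the row, which changes from start to start. Origin: centre of its underside; axes as the board's.
- pad_b: one of four identical black rubber pads fixed on the board, 98 mm (own x, across the row) by 80 mm (own y, along the row), 2 mm thick; its top is 10 mm above the table. Its name says nothing of its place in the row, which changes from start to start. Origin: centre of its underside; axes as the board's.
- pad_c: one of four identical black rubber pads fixed on the board, 98 mm (own x, across the row) by 80 mm (own y, along the row), 2 mm thick; its top is 10 mm above the table. Its name says nothing of its place in the row, which changes from start to start. Origin: centre of its underside; axes as the board's.
- pad_d: one of four identical black rubber pads fixed on the board, 98 mm (own x, across the row) by 80 mm (own y, along the row), 2 mm thick; its top is 10 mm above the table. Its name says nothing of its place in the row, which changes from start to start. Origin: centre of its underside; axes as the board's.
- feed: feed terminal fixed on the board at one end of the row, either end: grey block 70 mm (own x) by 28 mm (own y), 30 mm high, with three brass posts on top up to 44 mm above the board. It marks the head of the row; the middle of the nearest pad is 80 mm away, the others 170, 260 and 350 mm. Origin: centre of its underside.
Things that resemble listed ones, but are neither listed nor needed, are in the scene too. What is shaped like the breaker_2p but turquoise is not meant.

How it is judged (in metres and radians):
At the end, for the whole second after the job is handed in: From the feed terminal outwards: widest, second widest, second narrowest, narrowest breaker, one per pad, each within 12 mm of its pad's middle, resting on it, upright within 0.1 rad, length square across the row within 0.2 rad (either way round), released and at rest (horizontal distance between breaker_4p and feed between 0.06 and 0.1 m and (horizontal distance between breaker_4p and pad_a below 0.012 m or horizontal distance between breaker_4p and pad_b below 0.012 m or horizontal distance between breaker_4p and pad_c below 0.012 m or horizontal distance between breaker_4p and pad_d below 0.012 m) and z of breaker_4p in the frame of board between 0.006 and 0.014 m and angle between each of breaker_4p, breaker_3p, breaker_2p, breaker_1p's own z axis and vertical below 0.1 rad and angle between the x axis of each of breaker_4p, breaker_3p, breaker_2p, breaker_1p and the x axis of board, either way round below 0.2 rad and linear speed of each of breaker_4p, breaker_3p, breaker_2p, breaker_1p below 0.02 m/s and angular speed of each of breaker_4p, breaker_3p, breaker_2p, breaker_1p below 0.2 rad/s and horizontal distance between breaker_3p and feed between 0.15 and 0.19 m and (horizontal distance between breaker_3p and pad_a below 0.012 m or horizontal distance between breaker_3p and pad_b below 0.012 m or horizontal distance between breaker_3p and pad_c below 0.012 m or horizontal distance between breaker_3p and pad_d below 0.012 m) and z of breaker_3p in the frame of board between 0.006 and 0.014 m and horizontal distance between breaker_2p and feed between 0.24 and 0.28 m and (horizontal distance between breaker_2p and pad_a below 0.012 m or horizontal distance between breaker_2p and pad_b below 0.012 m or horizontal distance between breaker_2p and pad_c below 0.012 m or horizontal distance between breaker_2p and pad_d below 0.012 m) and z of breaker_2p in the frame of board between 0.006 and 0.014 m and horizontal distance between breaker_1p and feed between 0.33 and 0.37 m and (horizontal distance between breaker_1p and pad_a below 0.012 m or horizontal distance between breaker_1p and pad_b below 0.012 m or horizontal distance between breaker_1p and pad_c below 0.012 m or horizontal distance between breaker_1p and pad_d below 0.012 m) and z of breaker_1p in the frame of board between 0.006 and 0.014 m); the robot touches nothing.
It fails at once if a breaker is tipped over (leans more than 0.6 rad) (angle between any of breaker_1p, breaker_2p, breaker_3p, breaker_4p's own z axis and vertical above 0.6 rad).
It fails at once if a breaker is dropped or thrown (moves faster than 0.6 m/s, a free fall of about 18 mm, while the fingers do not hold it) ((contact force between breaker_1p and the fingers below 0.05 N and linear speed of breaker_1p above 0.6 m/s) or (contact force between breaker_2p and the fingers below 0.05 N and linear speed of breaker_2p above 0.6 m/s) or (contact force between breaker_3p and the fingers below 0.05 N and linear speed of breaker_3p above 0.6 m/s) or (contact force between breaker_4p and the fingers below 0.05 N and linear speed of breaker_4p above 0.6 m/s)).
It also fails if it takes over 102 s, if anything falls off the work surface, if the arm or the gripper's body presses on something with over 40 N, if the wrist force passes 120 N, or if a joint passes its speed limit or range.

## Working session

There is one attempt and no reset: what is moved stays moved. The work goes in short steps, Python scripts to look and compute and a tool call to move; the robot and the scene stay as the last step left them, time stands still between calls to the robot, and variables do not carry over. Pictures are saved under pics/ and viewed, at most 14 in all, crops included, and the job is handed in when it is done.

Besides the shell and the picture viewer there is one more tool, called after "Request:" as a command line: name --argument value ..., lists and objects as JSON in quotes. jog_arm: Moves the arm, as the interface text tells. Its arguments: {"type":"object","properties":{"deltas":{"type":"array","items":{"type":"number"}},"force":{"type":"number"}},"required":["deltas"]}

```bash
mkdir -p pics; cat > h.py <<'E'
import numpy as np, cv2
from scipy.spatial.transform import Rotation as R
from workcell import ctrl, viewer, recognise, spot_point
def cloud(c):
    o=np.array(c["orientation"],float)
    M=R.from_rotvec(o).as_matrix() if o.size==3 else (o if o.shape==(3,3) else None)
    z=c["z_map"]; v,u=np.mgrid[0:480,0:640]
    p=np.stack([(u-c["cx"])/c["fx"]*z,(v-c["cy"])/c["fy"]*z,z],-1)
    w=p@M.T+np.array(c["position"]); w[z==0]=np.nan
    return w
E
python3 - <<'E'
from h import *
s=ctrl.state(); print({k:np.round(v,3) for k,v in s.items()})
for n in("top","side"):
    c=viewer.camera(n); cv2.imwrite(f"pics/{n}0.png",c["pixels"])
    print(n,c["position"],c["orientation"],c["fx"])
    for t in("breaker_4p","breaker_3p","breaker_2p","breaker_1p","board","feed","pad_a"):
        print(t,[(np.round(d["position"]).tolist(),round(d["score"],2)) for d in spot_point(c,t)])
E
```

```text
{'time_s': np.float64(0.0), 'joint_positions': array([-0.829,  0.256,  0.107, -0.   , -1.424, -0.285]), 'qvel': array([ 0.001,  0.002, -0.001, -0.   ,  0.001,  0.002]), 'joint_torque': array([ 0.0000e+00, -3.8663e+01,  2.3794e+01,  5.3650e+00, -6.0000e-03,
        0.0000e+00]), 'tool_pos': array([ 242.464, -493.182,  255.374]), 'eef_rot': array([ 7.110e-01, -3.059e+00, -3.000e-03]), 'force': array([-0.474, -0.168,  0.4  ]), 'moment': array([0.006, 0.067, 0.009]), 'grip_force': np.float64(0.0), 'opening': np.float64(85.274)}
top [418.1461424   16.33597342 988.81085629] [-2.12964689  2.14575357 -0.21657218] 507.46402781210185
breaker_4p [([638.0, 110.0, -1.0], 0.86)]
breaker_3p [([561.0, 353.0, -0.0], 0.64)]
breaker_2p [([656.0, -94.0, 1.0], 0.76), ([758.0, -220.0, -1.0], 0.71)]
breaker_1p [([574.0, -367.0, -0.0], 0.69)]
board []
feed [([419.0, 264.0, 9.0], 0.73)]
pad_a [([425.0, 188.0, 7.0], 0.91), ([461.0, -82.0, 5.0], 0.84), ([451.0, 4.0, 6.0], 0.84), ([440.0, 94.0, 8.0], 0.73)]
side [294.52071245 637.6616801  786.13142431] [-0.6202844   2.70140474 -1.08804662] 530.256002993709
breaker_4p [([642.0, 108.0, 1.0], 0.92), ([422.0, 262.0, 8.0], 0.6)]
breaker_3p [([556.0, 354.0, -3.0], 0.89), ([638.0, 110.0, 2.0], 0.38)]
breaker_2p [([650.0, -94.0, -1.0], 0.94), ([762.0, -218.0, -1.0], 0.85)]
breaker_1p [([567.0, -370.0, 1.0], 0.77)]
board [([447.0, 49.0, 0.0], 0.87)]
feed [([421.0, 261.0, 8.0], 0.71)]
pad_a [([440.0, 93.0, 10.0], 0.98), ([462.0, -85.0, 7.0], 0.69), ([428.0, 185.0, 5.0], 0.63), ([448.0, 4.0, 9.0], 0.56)]
```

View pics/top0.png

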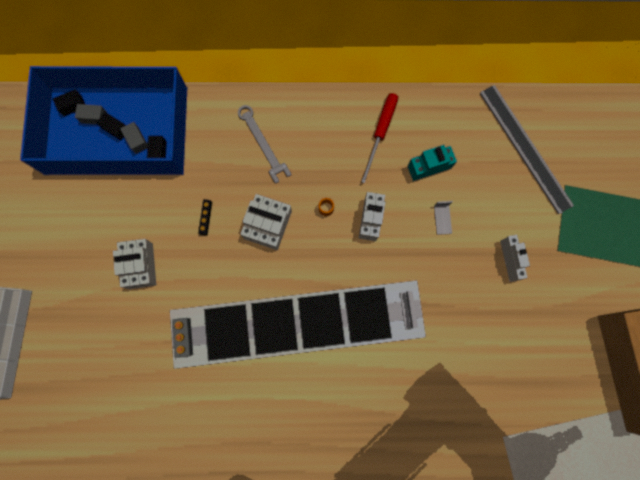

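View pics/side0.png

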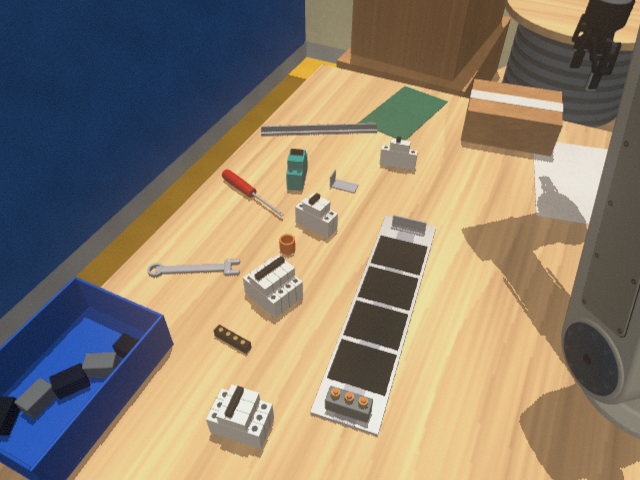

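The top view shows the 4p at (265,220), the 3p at (133,262), the white 2p at (372,215) and the 1p at (516,257). The look-alike is the turquoise block at (433,162), which matches the 2p in shape. The feed with brass posts is at (180,338), left end, and the steel stop at (408,310). Pads, from the feed outwards, are at (228,331), (275,325), (322,319) and (368,314). The side view agrees: feed at (348,402), turquoise at (296,168), white 2p at (316,215).

Next I'll fit the poses and check the choice in a close crop.

```bash
cat >> h.py <<'E'
SPOT={"4p":(638,110,72),"3p":(559,353,54),"2p":(653,-94,36),"1p":(571,-368,18)}
def fit(pts):
    (c,s,a)=cv2.minAreaRect(pts.astype(np.float32)); b=cv2.boxPoints((c,s,a))
    e=b[1]-b[0]; f=b[2]-b[1]; e=e if np.hypot(*e)>np.hypot(*f) else f
    return np.round(c,1),np.round(sorted(s),1),round(float((np.arctan2(e[1],e[0])+np.pi/2)%np.pi-np.pi/2),3)
def comp(mask,w,xy):
    n,l,st,ce=cv2.connectedComponentsWithStats(mask.astype(np.uint8),connectivity=4)
    ok=[i for i in range(1,n) if st[i,4]>25]
    return [w[l==i] for i in ok]
E
python3 - <<'E'
from h import *
for n in("top","side"):
    c=viewer.camera(n); w=cloud(c); im=c["pixels"].astype(int)
    if n=="top":
        a=c["pixels"]; tiles=[cv2.resize(a[y-40:y+40,x-40:x+40],(300,300),interpolation=cv2.INTER_CUBIC) for x,y in((265,220),(133,262),(372,215),(516,257))]
        cv2.imwrite("pics/crop.png",np.vstack([np.hstack(tiles[:2]),np.hstack(tiles[2:])]))
    print(n)
    for k,(x,y,wd) in SPOT.items():
        near=np.hypot(w[...,0]-x,w[...,1]-y)<75
        for nm,lo,hi in(("nose",62,73),("all",41,85)):
            P=w[near&(w[...,2]>lo)&(w[...,2]<hi)]; print(k,nm,len(P),np.round(np.median(P[:,2]),1),*fit(P[:,:2]))
        T=w[near&(w[...,2]>73)]; print("  toggle",len(T),np.round(T.mean(0),1) if len(T) else '')
    dark=(im.max(-1)<55)&(w[...,2]>3)&(w[...,2]<17)&(w[...,0]>330)&(w[...,0]<560)&(np.abs(w[...,1]-50)<260)
    for P in comp(dark,w,0):
        if len(P)>300: print("pad",len(P),np.round(np.median(P[:,2]),1),*fit(P[:,:2]),np.round(P.mean(0)[:2],1))
    B=(w[...,2]>4)&(w[...,2]<60)&(w[...,0]>360)&(w[...,0]<530)&(w[...,1]<330)&(w[...,1]>-190)
    print("board",*fit(w[B][:,:2]))
    F=B&(w[...,2]>32)&(w[...,1]>200); print("feedtop",F.sum(),np.round(np.median(w[F],0),1),*fit(w[F][:,:2]))
E
```

```text
top
4p nose 733 67.3 [641.2 108.8] [45.4 72.6] 1.236
4p all 1701 64.8 [641.1 108.7] [72.6 85.2] -0.338
  toggle 195 [645.7 107.   77. ]
3p nose 604 67.1 [561.  354.5] [46.1 54.6] -1.433
3p all 1444 64.0 [560.4 354.3] [55.1 85.4] 0.122
  toggle 151 [565.3 354.9  76.9]
2p nose 373 67.1 [651.2 -95.8] [36.  45.5] -0.177
2p all 841 65.3 [651.4 -95.8] [36.3 85.8] -0.173
  toggle 86 [655.9 -96.5  77.1]
1p nose 222 67.1 [ 566.9 -369. ] [18.9 44.8] 0.144
1p all 578 56.3 [ 566.9 -368.7] [19.6 85. ] 0.153
  toggle 36 [ 571.7 -368.    76.6]
pad 1987 9.4 [461.7 -85.4] [77.8 94.8] 0.111 [461.4 -85.3]
pad 2017 9.3 [451.5   4.1] [77.6 95.1] 0.111 [451.3   4.2]
pad 2041 9.2 [441.7  93.6] [77.8 95.1] 0.113 [441.2  93.5]
pad 2058 9.2 [431.6 182.8] [77.6 95.1] 0.112 [431.3 182.6]
board [444.6  70. ] [169.5 519.8] 1.569
feedtop 638 [424.6 260.9  37.9] [463.1 279.4] [ 45.  160.6] 0.411
side
4p nose 644 67.6 [639.4 109.9] [48.7 73. ] 1.234
4p all 1631 63.7 [639.1 109.3] [75.1 87.4] -0.341
  toggle 200 [643.5 109.   77.3]
3p nose 901 67.9 [558.4 355.5] [45.7 54.7] -1.433
3p all 2205 64.1 [558.3 355.7] [55.2 86.1] 0.136
  toggle 232 [562.7 357.1  77.5]
2p nose 257 67.5 [649.2 -94.6] [38.1 47.1] -0.188
2p all 712 57.9 [650.  -93.7] [39.2 87. ] -0.148
  toggle 61 [654.1 -94.   77. ]
1p nose 117 67.0 [ 566.4 -367.8] [24.4 45.2] 0.176
1p all 387 53.9 [ 566.3 -367.4] [25.4 84.8] 0.166
  toggle 17 [ 571.3 -366.3   76.8]
board [444.5  70.5] [166.9 519.8] 1.564
feedtop 864 [420.1 267.   38.5] [461.6 280.9] [ 45.1 161.8] 0.405
```

View pics/crop.png

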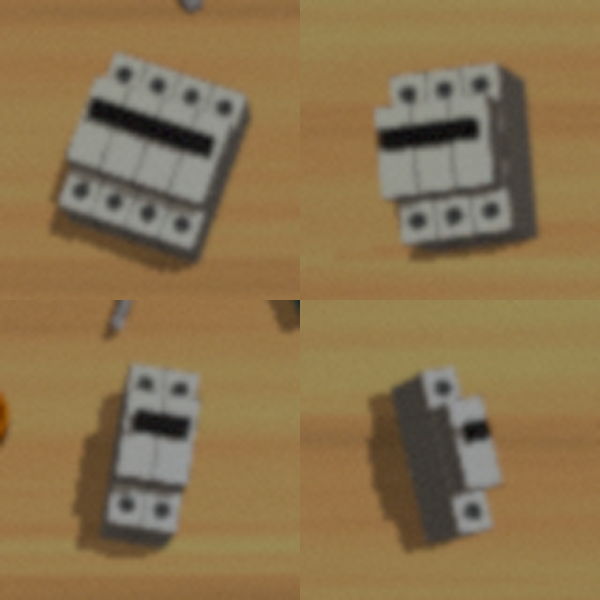

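The crop confirms four white breakers with 4, 3, 2 and 1 poles, so the turquoise one is ruled out. The fitted sizes (72.6x85, 55x85, 36x86, 19.6x85) and heights (67/77) match the list. The pads lie at 90 mm pitch, turned 0.112 rad. Next is a helper that works out the rows, starting with the 1p.

```bash
cat >> h.py <<'E'
OBJ={"4p":(640.4,109.1,-19.4),"3p":(559.8,354.8,7.3),"2p":(650.6,-95.4,-10.0),"1p":(566.7,-368.4,8.9)}
PAD={"4p":(431,183,6.4),"3p":(441,94,6.4),"2p":(450.9,4.5,6.4),"1p":(461,-85,6.4)}
def rows(x,y,z,yaw,n):
    "equal rows (tool axes, jog units) from the measured pose to a world pose; yaw of tool y in deg, mod 180"
    s=ctrl.state(); M=R.from_rotvec(s["eef_rot"]).as_matrix(); p=np.array(s["tool_pos"])
    a=np.degrees(np.arctan2(M[1,1],M[0,1])); t=-((yaw-a+90)%180-90)
    d=(np.array([x,y,z])-p)/n; print("now",np.round(p,1),"yaw",round(a,1),"shift",np.round(d*n,1),"turn",round(t,1))
    for i in range(n):
        q=M.T@d/60; print(np.round(q,2).tolist(),round(t/n/6,2)); M=M@R.from_rotvec([0,0,np.radians(t/n)]).as_matrix()
E
python3 -c "
from h import *
x,y,a=OBJ['1p']; rows(x,y,180,a,14)"
```

```text
now [ 242.6 -493.6  256.3] yaw 116.2 shift [324.1 125.2 -76.3] turn -72.7
[-0.41, -0.04, 0.09] -0.87
[-0.41, -0.07, 0.09] -0.87
[-0.4, -0.11, 0.09] -0.87
[-0.39, -0.15, 0.09] -0.87
[-0.37, -0.18, 0.09] -0.87
[-0.35, -0.21, 0.09] -0.87
[-0.33, -0.24, 0.09] -0.87
[-0.31, -0.27, 0.09] -0.87
[-0.28, -0.3, 0.09] -0.87
[-0.26, -0.33, 0.09] -0.87
[-0.23, -0.35, 0.09] -0.87
[-0.19, -0.37, 0.09] -0.87
[-0.16, -0.38, 0.09] -0.87
[-0.12, -0.39, 0.09] -0.87
```

Request:
jog_arm --deltas '[-0.41,-0.04,0.09,-0.87,-1,-0.41,-0.07,0.09,-0.87,-1,-0.4,-0.11,0.09,-0.87,-1,-0.39,-0.15,0.09,-0.87,-1,-0.37,-0.18,0.09,-0.87,-1,-0.35,-0.21,0.09,-0.87,-1,-0.33,-0.24,0.09,-0.87,-1,-0.31,-0.27,0.09,-0.87,-1,-0.28,-0.3,0.09,-0.87,-1,-0.26,-0.33,0.09,-0.87,-1]' --force 60

```text
time_s: 2.15
tool_pos: [474.3, -403.6, 202.1]
eef_rot: [1.989, -2.432, 0.0]
force: [-0.3, 0.5, 0.5]
opening: 85.7
grip_force: 0.0
```

Request:
jog_arm --deltas '[-0.23,-0.35,0.09,-0.87,-1,-0.19,-0.37,0.09,-0.87,-1,-0.16,-0.38,0.09,-0.87,-1,-0.12,-0.39,0.09,-0.87,-1,0,0,0,0,-1,0,0,0,0,-1]'

```text
time_s: 2.9
tool_pos: [565.9, -368.0, 180.7]
eef_rot: [2.392, -2.036, -0.0]
force: [-0.6, -1.0, 0.2]
opening: 85.4
grip_force: 0.0
```

```bash
python3 -c "
from h import *
x,y,a=OBJ['1p']; rows(x,y,78,a,1)"
```

```text
now [ 565.9 -368.   180.7] yaw -170.8 shift [   0.8   -0.4 -102.7] turn 0.3
[0.01, -0.01, 1.71] 0.05
```

Request:
jog_arm --deltas '[0.01,-0.01,0.4,0.05,-1,0,0,0.4,0,-1,0,0,0.4,0,-1,0,0,0.3,0,-1,0,0,0.2,0,-1,0,0,0,0,-1,0,0,0,0,-1]'

```text
time_s: 3.78
tool_pos: [567.2, -368.7, 79.8]
eef_rot: [-2.388, 2.041, -0.003]
force: [-0.3, 0.2, -0.3]
opening: 85.6
grip_force: 0.0
```

```bash
python3 -c "
from h import *
c=viewer.camera('side');a=c['pixels']
cv2.imwrite('pics/g1.png',cv2.resize(a[80:200,340:480],(700,600),interpolation=cv2.INTER_CUBIC))"
```

```text
(no output)
```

View pics/g1.png

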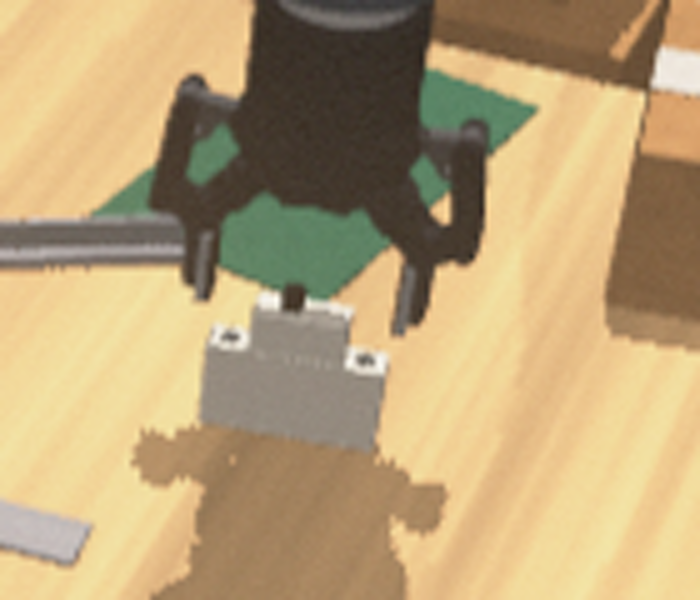

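The close-up shows the open fingertips at (203,298) and (400,333) straddling the nose, about 5 mm below its top. They are clear of the body shoulders. I'll go 5 mm lower and close.

Request:
jog_arm --deltas '[0,0,0.08,0,-1,0,0,0,0,0,0,0,0,0,1,0,0,0,0,1,0,0,0,0,1,0,0,0,0,1,0,0,0,0,1,0,0,0,0,1]' --force 60

```text
time_s: 4.82
tool_pos: [567.1, -368.4, 74.3]
eef_rot: [-2.388, 2.041, -0.001]
force: [-0.2, 0.5, 3.7]
opening: 43.4
grip_force: 62.7
```

```bash
python3 -c "
from h import *
s=ctrl.state();print(s['tool_pos'],s['opening'],s['grip_force'],s['force'])
c=viewer.camera('side');a=c['pixels']
cv2.imwrite('pics/g2.png',cv2.resize(a[80:200,340:480],(700,600),interpolation=cv2.INTER_CUBIC))"
```

```text
[ 567.08532185 -368.44658583   74.29872915] 43.44030837631262 62.68668293952942 [-0.16026569  0.51862544  3.66569182]
```

View pics/g2.png

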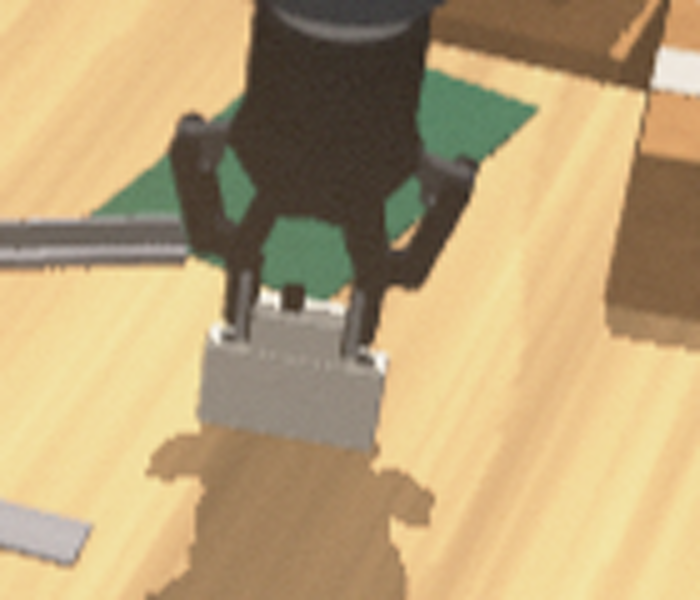

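The picture shows the fingers gripping the nose, with the tips almost on the shoulders at (235,340) and (360,360); the next ones will be gripped at z = 77. Now the lift.

Request:
jog_arm --deltas '[0,0,-0.1,0,1,0,0,-0.3,0,1,0,0,-0.4,0,1,0,0,-0.4,0,1,0,0,-0.4,0,1,0,0,-0.3,0,1,0,0,0,0,1]'

```text
time_s: 5.75
tool_pos: [567.1, -368.5, 188.9]
eef_rot: [-2.387, 2.041, -0.003]
force: [-0.7, 0.3, -1.5]
opening: 43.5
grip_force: 62.2
```

```bash
python3 -c "
from h import *
x,y,a=PAD['1p']; rows(x,y,170,a,8)
print(ctrl.state()['grip_force'],ctrl.state()['opening'])"
```

```text
now [ 567.1 -368.5  188.9] yaw -171.1 shift [-106.1  283.5  -18.9] turn 2.5
[-0.62, 0.13, 0.04] 0.05
[-0.62, 0.13, 0.04] 0.05
[-0.62, 0.13, 0.04] 0.05
[-0.62, 0.14, 0.04] 0.05
[-0.61, 0.14, 0.04] 0.05
[-0.61, 0.14, 0.04] 0.05
[-0.61, 0.15, 0.04] 0.05
[-0.61, 0.15, 0.04] 0.05
62.23971605300903 43.517132083997815
```

Force of -1.5 N on lifting against 1.1 N of weight, so it is held.

Request:
jog_arm --deltas '[-0.3,0.06,0.04,0.05,1,-0.62,0.13,0.04,0.05,1,-0.62,0.13,0.04,0.05,1,-0.62,0.14,0.04,0.05,1,-0.61,0.14,0.04,0.05,1,-0.61,0.14,0.04,0.05,1,-0.61,0.15,0.04,0.05,1,-0.61,0.15,0.04,0.05,1,-0.31,0.07,0,0,1,0,0,0,0,1]'

```text
time_s: 7.0
tool_pos: [459.9, -84.5, 167.7]
eef_rot: [2.346, -2.088, -0.003]
force: [-0.8, -0.7, -0.8]
opening: 43.9
grip_force: 62.2
```

```bash
python3 -c "
from h import *
x,y,a=PAD['1p']; rows(x,y,84.5,a,1)"
```

```text
now [459.9 -84.5 167.7] yaw -173.3 shift [  1.1  -0.5 -83.2] turn 0.3
[0.01, -0.02, 1.39] 0.04
```

Request:
jog_arm --deltas '[0.01,-0.02,0.3,0.04,1,0,0,0.4,0,1,0,0,0.3,0,1,0,0,0.2,0,1,0,0,0.1,0,1,0,0,0.05,0,1,0,0,0,0,1,0,0,0,0,1]'

```text
time_s: 8.0
tool_pos: [462.7, -85.8, 88.2]
eef_rot: [-2.34, 2.095, -0.001]
force: [0.5, 0.2, -1.9]
opening: 43.6
grip_force: 62.2
```

```bash
python3 -c "
from h import *
x,y,a=PAD['1p']; rows(x,y,84.3,a,1)
c=viewer.camera('top');w=cloud(c)
n=np.hypot(w[...,0]-461,w[...,1]+85)<55
P=w[n&(w[...,2]>50)&(w[...,2]<58)];print(fit(P[:,:2]) if len(P)>5 else len(P))"
```

```text
now [462.7 -85.8  88.2] yaw -173.7 shift [-1.7  0.8 -3.9] turn -0.1
[-0.02, 0.03, 0.06] -0.01
0
```

Request:
jog_arm --deltas '[-0.01,0.02,0.03,0,1,0,0,0.03,0,1,0,0,0.01,0,1,0,0,0,0,1,0,0,0,0,1]'

```text
time_s: 8.68
tool_pos: [461.0, -85.4, 84.2]
eef_rot: [2.341, -2.095, 0.001]
force: [-3.0, 0.7, 6.6]
opening: 43.4
grip_force: 63.1
```

There is 6.6 N of contact on the pad at the expected height. Release and rise.

Request:
jog_arm --deltas '[0,0,0,0,0,0,0,0,0,-1,0,0,0,0,-1,0,0,0,0,-1,0,0,-0.2,0,-1,0,0,-0.4,0,-1,0,0,-0.5,0,-1,0,0,-0.5,0,-1,0,0,0,0,-1]'

```text
time_s: 9.8
tool_pos: [462.7, -85.4, 182.8]
eef_rot: [-2.338, 2.093, -0.007]
force: [-0.7, -0.0, -1.5]
opening: 85.2
grip_force: 0.0
```

```bash
python3 -c "
from h import *
c=viewer.camera('side');w=cloud(c)
n=np.hypot(w[...,0]-461,w[...,1]+85)<60
for lo,hi in((72,83),(51,90)):
  P=w[n&(w[...,2]>lo)&(w[...,2]<hi)];print(len(P),fit(P[:,:2]) if len(P)>5 else '')
x,y,a=OBJ['2p']; rows(x,y,170,a,7)"
```

```text
187 (array([460.8, -85.9]), array([23.3, 45.2]), 0.056)
562 (array([460.9, -86. ]), array([23.7, 85.4]), 0.078)
now [461.7 -85.3 181. ] yaw -173.7 shift [188.9 -10.1 -11. ] turn 16.3
[0.07, -0.44, 0.03] 0.39
[0.06, -0.45, 0.03] 0.39
[0.04, -0.45, 0.03] 0.39
[0.02, -0.45, 0.03] 0.39
[0.0, -0.45, 0.03] 0.39
[-0.02, -0.45, 0.03] 0.39
[-0.04, -0.45, 0.03] 0.39
```

The 1p stands at (460.9,-86), within 1 mm of its target. Next, the 2p.

Request:
jog_arm --deltas '[0.07,-0.44,0.03,0.39,-1,0.06,-0.45,0.03,0.39,-1,0.04,-0.45,0.03,0.39,-1,0.02,-0.45,0.03,0.39,-1,0,-0.45,0.03,0.39,-1,-0.02,-0.45,0.03,0.39,-1,-0.04,-0.45,0.03,0.39,-1,0,0,0,0,-1,0,0,0,0,-1]'

```text
time_s: 10.98
tool_pos: [649.3, -95.6, 166.1]
eef_rot: [2.017, -2.407, -0.002]
force: [-0.6, -0.5, 0.5]
opening: 85.4
grip_force: 0.0
```

```bash
python3 -c "
from h import *
x,y,a=OBJ['2p']; rows(x,y,77,a,1)"
```

```text
now [649.3 -95.6 166.1] yaw 169.9 shift [  1.3   0.2 -89.1] turn -0.1
[-0.01, -0.02, 1.49] -0.01
```

Request:
jog_arm --deltas '[-0.01,-0.02,0.4,0,-1,0,0,0.4,0,-1,0,0,0.3,0,-1,0,0,0.2,0,-1,0,0,0.15,0,-1,0,0,0,0,-1,0,0,0,0,-1]'

```text
time_s: 11.85
tool_pos: [651.7, -95.2, 80.7]
eef_rot: [-2.018, 2.407, -0.002]
force: [0.2, -0.5, 0.8]
opening: 85.3
grip_force: 0.0
```

Request:
jog_arm --deltas '[0,0,0.06,0,-1,0,0,0,0,0,0,0,0,0,1,0,0,0,0,1,0,0,0,0,1,0,0,0,0,1,0,0,0,0,1,0,0,0,0,1]' --force 70

```text
time_s: 12.85
tool_pos: [651.6, -95.1, 76.7]
eef_rot: [-2.018, 2.407, -0.001]
force: [0.2, 0.9, 5.0]
opening: 43.3
grip_force: 72.9
```

Request:
jog_arm --deltas '[0,0,-0.1,0,1,0,0,-0.3,0,1,0,0,-0.4,0,1,0,0,-0.4,0,1,0,0,-0.4,0,1,0,0,-0.2,0,1,0,0,0,0,1]'

```text
time_s: 13.72
tool_pos: [651.4, -95.1, 184.4]
eef_rot: [-2.017, 2.407, -0.0]
force: [1.1, 0.5, -1.3]
opening: 43.5
grip_force: 72.3
```

```bash
python3 -c "
from h import *
x,y,a=PAD['2p']; rows(x,y,180,a,7)
print(ctrl.state()['grip_force'],ctrl.state()['opening'])"
```

```text
now [651.4 -95.1 184.4] yaw 169.9 shift [-200.5   99.6   -4.4] turn -16.5
[-0.15, 0.51, 0.01] -0.39
[-0.17, 0.5, 0.01] -0.39
[-0.19, 0.5, 0.01] -0.39
[-0.21, 0.49, 0.01] -0.39
[-0.23, 0.48, 0.01] -0.39
[-0.25, 0.47, 0.01] -0.39
[-0.27, 0.46, 0.01] -0.39
72.28240013122559 43.47694158547615
```

Request:
jog_arm --deltas '[-0.08,0.25,0.01,-0.2,1,-0.15,0.51,0.01,-0.39,1,-0.18,0.5,0.01,-0.39,1,-0.2,0.5,0.01,-0.39,1,-0.22,0.49,0.01,-0.39,1,-0.24,0.48,0,-0.39,1,-0.26,0.47,0,-0.39,1,-0.14,0.22,0,-0.2,1,0,0,0,0,1,0,0,0,0,1]'

```text
time_s: 14.98
tool_pos: [450.7, 3.6, 181.0]
eef_rot: [2.341, -2.095, 0.0]
force: [0.4, -0.8, -2.2]
opening: 43.0
grip_force: 72.2
```

```bash
python3 -c "
from h import *
x,y,a=PAD['2p']; rows(x,y,86.7,a,1)
print(ctrl.state()['grip_force'],ctrl.state()['opening'])"
```

```text
now [450.7   3.6 181. ] yaw -173.7 shift [  0.2   0.9 -94.3] turn -0.1
[-0.01, -0.0, 1.57] -0.01
72.23862648010254 42.964278663014824
```

Request:
jog_arm --deltas '[-0.01,0,0.3,0,1,0,0,0.4,0,1,0,0,0.4,0,1,0,0,0.2,0,1,0,0,0.15,0,1,0,0,0.05,0,1,0,0,0,0,1,0,0,0,0,1]'

```text
time_s: 15.98
tool_pos: [450.5, 4.5, 91.8]
eef_rot: [-2.341, 2.094, -0.001]
force: [0.6, 0.1, -0.4]
opening: 43.2
grip_force: 72.2
```

Request:
jog_arm --deltas '[0,0,0.04,0,1,0,0,0.03,0,1,0,0,0.02,0,1,0,0,0,0,1,0,0,0,0,1]'

```text
time_s: 16.6
tool_pos: [450.1, 4.4, 86.7]
eef_rot: [-2.342, 2.094, -0.0]
force: [-4.0, 1.8, 7.1]
opening: 43.4
grip_force: 73.2
```

Contact again, at the expected height.

Request:
jog_arm --deltas '[0,0,0,0,0,0,0,0,0,-1,0,0,0,0,-1,0,0,0,0,-1,0,0,-0.2,0,-1,0,0,-0.4,0,-1,0,0,-0.5,0,-1,0,0,-0.5,0,-1,0,0,0,0,-1]'

```text
time_s: 17.73
tool_pos: [451.8, 4.6, 185.1]
eef_rot: [-2.338, 2.091, -0.006]
force: [-0.1, 0.2, -0.8]
opening: 85.1
grip_force: 0.0
```

```bash
python3 -c "
from h import *
c=viewer.camera('side');w=cloud(c)
n=np.hypot(w[...,0]-451,w[...,1]-4)<60
for lo,hi in((72,83),(51,90)):
  P=w[n&(w[...,2]>lo)&(w[...,2]<hi)];print(len(P),fit(P[:,:2]) if len(P)>5 else '')
x,y,a=OBJ['3p']; rows(x,y,178,a,9)"
```

```text
358 (array([449.5,   4.8]), array([40.2, 44.9]), 0.121)
981 (array([449.6,   4.7]), array([40.2, 85.2]), 0.113)
now [450.8   4.6 183.4] yaw -173.6 shift [109.  350.2  -5.4] turn -0.9
[-0.62, -0.27, 0.01] -0.02
[-0.62, -0.27, 0.01] -0.02
[-0.62, -0.27, 0.01] -0.02
[-0.62, -0.28, 0.01] -0.02
[-0.62, -0.28, 0.01] -0.02
[-0.62, -0.28, 0.01] -0.02
[-0.62, -0.28, 0.01] -0.02
[-0.62, -0.28, 0.01] -0.02
[-0.62, -0.28, 0.01] -0.02
```

The 2p stands at (449.6,4.7), square to the row. Next, the 3p.

Request:
jog_arm --deltas '[-0.62,-0.27,0.01,-0.02,-1,-0.62,-0.27,0.01,-0.02,-1,-0.62,-0.27,0.01,-0.02,-1,-0.62,-0.28,0.01,-0.02,-1,-0.62,-0.28,0.01,-0.02,-1,-0.62,-0.28,0.01,-0.02,-1,-0.62,-0.28,0.01,-0.02,-1,-0.62,-0.28,0.01,-0.02,-1,-0.62,-0.28,0.01,-0.02,-1,0,0,0,0,-1]'

```text
time_s: 19.02
tool_pos: [558.1, 356.6, 174.0]
eef_rot: [2.361, -2.068, -0.001]
force: [-0.8, -0.3, -0.9]
opening: 85.3
grip_force: 0.0
```

```bash
python3 -c "
from h import *
x,y,a=OBJ['3p']; rows(x,y,78,a,1)"
```

```text
now [558.1 356.6 174. ] yaw -172.4 shift [  1.7  -1.8 -96. ] turn 0.3
[0.03, -0.03, 1.6] 0.04
```

Request:
jog_arm --deltas '[0.03,-0.03,0.4,0.04,-1,0,0,0.4,0,-1,0,0,0.35,0,-1,0,0,0.2,0,-1,0,0,0.15,0,-1,0,0,0,0,-1,0,0,0,0,-1]'

```text
time_s: 19.9
tool_pos: [560.9, 353.3, 87.3]
eef_rot: [-2.356, 2.076, -0.001]
force: [-0.7, -0.1, -0.9]
opening: 85.7
grip_force: 0.0
```

Request:
jog_arm --deltas '[-0.02,0,0.1,0,-1,0,0,0.05,0,-1,0,0,0,0,0,0,0,0,0,1,0,0,0,0,1,0,0,0,0,1,0,0,0,0,1,0,0,0,0,1,0,0,0,0,1]' --force 85

```text
time_s: 21.02
tool_pos: [560.7, 354.5, 78.1]
eef_rot: [-2.356, 2.076, -0.0]
force: [-1.6, -0.3, 4.9]
opening: 43.0
grip_force: 88.8
```

Request:
jog_arm --deltas '[0,0,-0.1,0,1,0,0,-0.3,0,1,0,0,-0.4,0,1,0,0,-0.4,0,1,0,0,-0.4,0,1,0,0,-0.2,0,1,0,0,0,0,1]'

```text
time_s: 21.9
tool_pos: [560.4, 354.3, 185.4]
eef_rot: [-2.356, 2.077, 0.001]
force: [-0.2, 0.0, -3.6]
opening: 43.1
grip_force: 88.1
```

```bash
python3 -c "
from h import *
x,y,a=PAD['3p']; rows(x,y,182,a,8)
print(ctrl.state()['grip_force'],ctrl.state()['opening'])"
```

```text
now [560.4 354.3 185.4] yaw -172.8 shift [-119.4 -260.3   -3.4] turn 0.8
[0.51, 0.31, 0.01] 0.02
[0.51, 0.31, 0.01] 0.02
[0.51, 0.31, 0.01] 0.02
[0.51, 0.31, 0.01] 0.02
[0.51, 0.31, 0.01] 0.02
[0.51, 0.31, 0.01] 0.02
[0.51, 0.31, 0.01] 0.02
[0.51, 0.31, 0.01] 0.02
88.06293368339539 43.055554300249106
```

Request:
jog_arm --deltas '[0.25,0.15,0.01,0.02,1,0.51,0.31,0.01,0.02,1,0.51,0.31,0.01,0.02,1,0.51,0.31,0.01,0.02,1,0.51,0.31,0.01,0.02,1,0.51,0.31,0.01,0.02,1,0.51,0.31,0,0.02,1,0.51,0.31,0,0.02,1,0.26,0.16,0,0,1,0,0,0,0,1]'

```text
time_s: 23.15
tool_pos: [440.6, 92.9, 181.4]
eef_rot: [2.337, -2.098, -0.001]
force: [0.7, 0.3, -3.3]
opening: 43.0
grip_force: 88.0
```

```bash
python3 -c "
from h import *
x,y,a=PAD['3p']; rows(x,y,88,a,1)"
```

```text
now [440.6  92.9 181.4] yaw -173.8 shift [  0.4   1.1 -93.4] turn -0.2
[-0.02, -0.01, 1.56] -0.04
```

Request:
jog_arm --deltas '[-0.01,0,0.3,-0.03,1,0,0,0.4,0,1,0,0,0.35,0,1,0,0,0.2,0,1,0,0,0.15,0,1,0,0,0.05,0,1,0,0,0,0,1,0,0,0,0,1]'

```text
time_s: 24.15
tool_pos: [441.6, 94.5, 95.4]
eef_rot: [-2.342, 2.092, -0.001]
force: [0.3, -0.8, -2.8]
opening: 42.8
grip_force: 88.0
```

Request:
jog_arm --deltas '[0,0,0.06,0,1,0,0,0.04,0,1,0,0,0.03,0,1,0,0,0,0,1,0,0,0,0,1]'

```text
time_s: 24.78
tool_pos: [441.2, 94.2, 88.0]
eef_rot: [-2.343, 2.093, -0.0]
force: [-5.4, 0.2, 8.4]
opening: 42.5
grip_force: 89.2
```

Request:
jog_arm --deltas '[0,0,0,0,0,0,0,0,0,-1,0,0,0,0,-1,0,0,0,0,-1,0,0,-0.2,0,-1,0,0,-0.4,0,-1,0,0,-0.5,0,-1,0,0,-0.5,0,-1,0,0,0,0,-1]'

```text
time_s: 25.9
tool_pos: [442.8, 94.9, 186.3]
eef_rot: [-2.339, 2.089, -0.004]
force: [-0.3, -0.5, -0.5]
opening: 85.8
grip_force: 0.0
```

```bash
python3 -c "
from h import *
c=viewer.camera('side');w=cloud(c)
n=np.hypot(w[...,0]-441,w[...,1]-94)<58
for lo,hi in((72,83),(51,90)):
  P=w[n&(w[...,2]>lo)&(w[...,2]<hi)];print(len(P),fit(P[:,:2]) if len(P)>5 else '')
n=np.hypot(w[...,0]-640,w[...,1]-109)<75
P=w[n&(w[...,2]>41)&(w[...,2]<85)];print('4p',fit(P[:,:2]))
x,y,a=OBJ['4p']; rows(x,y,178,a,7)"
```

```text
600 (array([440.4,  95.2]), array([45.2, 58.1]), -1.455)
1539 (array([440.5,  95.3]), array([58.1, 85. ]), 0.121)
4p (array([640.2, 109.7]), array([73.3, 88.6]), -0.332)
now [441.8  94.6 184.6] yaw -173.6 shift [198.6  14.5  -6.6] turn 25.8
[0.02, -0.47, 0.02] 0.62
[-0.01, -0.47, 0.02] 0.62
[-0.04, -0.47, 0.02] 0.62
[-0.07, -0.47, 0.02] 0.62
[-0.1, -0.46, 0.02] 0.62
[-0.13, -0.46, 0.02] 0.62
[-0.16, -0.45, 0.02] 0.62
```

The 3p stands at (440.5,95), square to the row. Now the 4p.

Request:
jog_arm --deltas '[0.02,-0.47,0.02,0.62,-1,-0.01,-0.47,0.02,0.62,-1,-0.04,-0.47,0.02,0.62,-1,-0.07,-0.47,0.02,0.62,-1,-0.1,-0.46,0.02,0.62,-1,-0.13,-0.46,0.02,0.62,-1,-0.16,-0.45,0.02,0.62,-1,0,0,0,0,-1,0,0,0,0,-1]'

```text
time_s: 27.08
tool_pos: [638.9, 107.4, 173.9]
eef_rot: [1.811, -2.565, -0.001]
force: [-0.7, -0.2, -0.2]
opening: 85.4
grip_force: 0.0
```

```bash
python3 -c "
from h import *
x,y,a=OBJ['4p']; rows(x,y,78,a,1)"
```

```text
now [638.9 107.4 173.9] yaw 160.4 shift [  1.5   1.7 -95.9] turn -0.2
[-0.04, -0.02, 1.6] -0.03
```

Request:
jog_arm --deltas '[-0.03,0,0.4,-0.02,-1,0,0,0.4,0,-1,0,0,0.35,0,-1,0,0,0.2,0,-1,0,0,0.15,0,-1,0,0,0,0,-1,0,0,0,0,-1]'

```text
time_s: 27.95
tool_pos: [640.7, 109.3, 85.5]
eef_rot: [-1.813, 2.564, -0.001]
force: [-0.9, -1.2, 0.2]
opening: 85.4
grip_force: 0.0
```

```bash
python3 -c "
from h import *
x,y,a=OBJ['4p']; rows(x,y,78,a,1)"
```

```text
now [640.7 109.3  85.5] yaw 160.5 shift [-0.3 -0.2 -7.5] turn -0.1
[0.0, 0.0, 0.13] -0.01
```

Request:
jog_arm --deltas '[0,0,0.08,0,-1,0,0,0.04,0,-1,0,0,0,0,0,0,0,0,0,1,0,0,0,0,1,0,0,0,0,1,0,0,0,0,1,0,0,0,0,1,0,0,0,0,1]' --force 100

```text
time_s: 29.08
tool_pos: [640.6, 109.2, 78.2]
eef_rot: [-1.813, 2.564, -0.001]
force: [-1.1, 0.5, 6.5]
opening: 42.3
grip_force: 103.5
```

Request:
jog_arm --deltas '[0,0,-0.1,0,1,0,0,-0.3,0,1,0,0,-0.4,0,1,0,0,-0.4,0,1,0,0,-0.4,0,1,0,0,-0.2,0,1,0,0,0,0,1]'

```text
time_s: 29.95
tool_pos: [640.2, 109.3, 185.3]
eef_rot: [-1.813, 2.565, 0.001]
force: [0.1, 0.8, -5.6]
opening: 42.4
grip_force: 102.6
```

```bash
python3 -c "
from h import *
x,y,a=PAD['4p']; rows(x,y,182,a,8)
print(ctrl.state()['grip_force'],ctrl.state()['opening'])"
```

```text
now [640.2 109.3 185.3] yaw 160.5 shift [-209.2   73.7   -3.3] turn -25.9
[0.0, 0.46, 0.01] -0.54
[-0.03, 0.46, 0.01] -0.54
[-0.05, 0.46, 0.01] -0.54
[-0.08, 0.46, 0.01] -0.54
[-0.1, 0.45, 0.01] -0.54
[-0.13, 0.44, 0.01] -0.54
[-0.15, 0.44, 0.01] -0.54
[-0.18, 0.43, 0.01] -0.54
102.58084058761597 42.41322411876001
```

Request:
jog_arm --deltas '[0.01,0.23,0.01,-0.27,1,-0.01,0.46,0.01,-0.54,1,-0.04,0.46,0.01,-0.54,1,-0.06,0.46,0.01,-0.54,1,-0.09,0.45,0,-0.54,1,-0.11,0.45,0,-0.54,1,-0.14,0.44,0,-0.54,1,-0.16,0.44,0,-0.54,1,-0.09,0.22,0,-0.27,1,0,0,0,0,1]'

```text
time_s: 31.2
tool_pos: [429.0, 180.9, 182.6]
eef_rot: [2.343, -2.092, -0.0]
force: [1.0, 0.3, -4.5]
opening: 42.5
grip_force: 102.8
```

```bash
python3 -c "
from h import *
x,y,a=PAD['4p']; rows(x,y,88,a,1)"
```

```text
now [429.  180.9 182.6] yaw -173.5 shift [  2.    2.1 -94.6] turn 0.1
[-0.03, -0.04, 1.58] 0.01
```

Request:
jog_arm --deltas '[-0.03,-0.03,0.3,0,1,0,0,0.4,0,1,0,0,0.35,0,1,0,0,0.2,0,1,0,0,0.15,0,1,0,0,0.05,0,1,0,0,0,0,1,0,0,0,0,1]'

```text
time_s: 32.2
tool_pos: [431.7, 183.1, 96.7]
eef_rot: [-2.342, 2.092, -0.0]
force: [-0.9, 0.0, -4.1]
opening: 42.2
grip_force: 102.7
```

Request:
jog_arm --deltas '[0,0,0.07,0,1,0,0,0.05,0,1,0,0,0.03,0,1,0,0,0,0,1,0,0,0,0,1]'

```text
time_s: 32.83
tool_pos: [431.3, 182.8, 88.2]
eef_rot: [-2.343, 2.093, -0.0]
force: [-4.6, -0.6, 6.1]
opening: 42.5
grip_force: 104.2
```

Contact. Release, rise and back away.

Request:
jog_arm --deltas '[0,0,0,0,0,0,0,0,0,-1,0,0,0,0,-1,0,0,0,0,-1,0,0,-0.2,0,-1,0,0,-0.4,0,-1,0,0,-0.5,0,-1,0,0,-0.5,0,-1,0,0,-0.5,0,-1,0,0,-0.4,0,-1]'

```text
time_s: 34.08
tool_pos: [431.6, 182.9, 239.4]
eef_rot: [-2.341, 2.092, -0.001]
force: [0.3, -0.1, 0.0]
opening: 85.6
grip_force: 0.0
```

Request:
jog_arm --deltas '[-0.6,0,0,0,-1,-0.6,0,0,0,-1,-0.6,0,0,0,-1,-0.4,0,0,0,-1,0,0,0,0,-1,0,0,0,0,-1]'

```text
time_s: 34.83
tool_pos: [416.6, 313.6, 237.3]
eef_rot: [2.342, -2.093, 0.0]
force: [-1.0, -0.2, -0.4]
opening: 85.6
grip_force: 0.0
```

```bash
python3 -c "
from h import *
for cn in('side','top'):
  c=viewer.camera(cn);w=cloud(c)
  cv2.imwrite(f'pics/end_{cn}.png',c['pixels'])
  for k,(x,y,a) in PAD.items():
    n=(np.abs(w[...,1]-y+(w[...,0]-x)*.0-0)<46)&(np.abs(w[...,0]-x)<60)&(np.hypot(w[...,0]-x,w[...,1]-y)<57)
    P=w[n&(w[...,2]>51)&(w[...,2]<92)];print(cn,k,len(P),np.round(np.percentile(P[:,2],97),1),fit(P[:,:2]),'target',x,y)
print(ctrl.state()['time_s'])"
```

```text
side 4p 1017 87.9 (array([430.9, 183.7]), array([73.5, 84.6]), 0.127) target 431 183
side 3p 456 79.6 (array([416.7,  93. ]), array([37.2, 55.1]), -1.443) target 441 94
side 2p 391 79.5 (array([424.9,   1.9]), array([35.2, 38.9]), -1.461) target 450.9 4.5Traceback (most recent call last):
  File "<string>", line 8, in <module>
    P=w[n&(w[...,2]>51)&(w[...,2]<92)];print(cn,k,len(P),np.round(np.percentile(P[:,2],97),1),fit(P[:,:2]),'target',x,y)
                                                                  ~~~~~~~~~~~~~^^^^^^^^^^^
    return _quantile_unchecked(
        a, q, axis, out, overwrite_input, method, keepdims, weights)
    return _ureduce(a,
                    func=_quantile_ureduce_func,
    ...<5 lines>...
                    overwrite_input=overwrite_input,
                    method=method)
    r = func(a, **kwargs)
    result = _quantile(arr,
                       quantiles=q,
    ...<2 lines>...
                       out=out,
                       weights=wgt)
    slices_having_nans = np.isnan(arr[-1, ...])
                                  ~~~^^^^^^^^^
IndexError: index -1 is out of bounds for axis 0 with size 0
```

The arm now blocks part of the side view, so I'll judge from the top camera.

```bash
python3 -c "
from h import *
c=viewer.camera('top');w=cloud(c)
cv2.imwrite('pics/end_top.png',c['pixels'])
for k,(x,y,a) in PAD.items():
    P=w[(np.hypot(w[...,0]-x,w[...,1]-y)<57)&(w[...,2]>51)&(w[...,2]<92)]
    if len(P)>5: print(k,len(P),np.round(np.percentile(P[:,2],97),1),fit(P[:,:2]),'target',x,y)"
```

```text
4p 1971 88.1 (array([432.6, 182.7]), array([72.7, 85. ]), 0.113) target 431 183
3p 1522 88.0 (array([440.5, 109.2]), array([82.3, 84.9]), 0.115) target 441 94
2p 937 88.3 (array([451.2,   3.7]), array([35.9, 84.9]), 0.112) target 450.9 4.5
1p 501 87.4 (array([461.9, -86.6]), array([18.2, 84.7]), 0.112) target 461 -85
```

View pics/end_top.png

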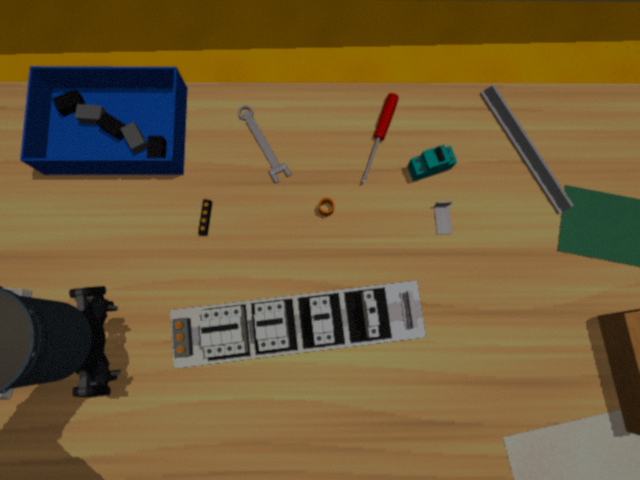

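The picture shows, from the feed at (180,338) outwards, the 4p (222,333), 3p (271,326), 2p (320,319) and 1p (370,313). Each is upright, square and centred on its pad, with the gripper well clear. The 3p fit at y = 109 took in part of the 4p. Its own fit after release was (440.5,95.3).

```bash
python3 -c "
from h import *
print(ctrl.job_done())"
```

```text
the job is handed in; nothing more can be done
None
```

The job is handed in: from the feed outwards, the 4p, 3p, 2p and 1p breakers stand upright and square, each measured within about 2 mm of its pad's middle, after about 35 s of the 102 s allowed; no verdict was returned.

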